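# Slide the culture dish into the dish reader

### The job

Push the petri dish across the worktop with the fingertips, flat, into the front of the small dish reader and under its low bridge until it is fully home against the stop behind; then press the button on top of the reader right down and let it go. Do not grip, lift or tip the dish, and leave the sample cup, the dropper bottle and the slide carton where they stand.

Things in the scene. Friction and masses are not known exactly. Their poses are not given: they have to be found in the camera images.
- dish: Loose round petri dish lying flat, 40 g or so, slides easily. To the eye 63 mm across and 14 mm high; its solid body is 58 mm across and 12 mm high. Origin at the centre of its underside, z up; it is round, so its yaw means nothing
- reader: Small dish reader, fixed: a white bridge (122 mm wide, 44 mm deep, underside 18 and top 36 mm above the worktop) on two grey cheeks, a ring-framed window on top. Origin on the worktop straight below the window's centre; x points into the reader (the way the dish goes in), y to its left, z up
- channel_mouth (a point): Centre of the open front of the channel under the bridge, 22 mm in front of the reader's origin: 66 mm wide, 18 mm high. Two upright guides, 12 mm high and 6 mm thick, flare outward in front of it; their tips are 114 mm apart, 39 mm before the mouth
- stop_face (a point): Middle of the front face of the stop, a 12 mm high bar behind the bridge, 31.5 mm past the reader's origin. A dish against it has its centre about 2 mm past the origin and its near rim still standing out 4 mm before the bridge
- start_button_top (a point): Top centre of the round push button on the left end of the bridge (y = +49 mm in the reader's frame), 20 mm across, pressed straight down: 5 mm travel, 4 N at the bottom
- start_button (a joint): Travel of the push button in m: 0 released, 0.005 fully down; it springs back
- cup: Bystander: sample cup with a lid, 51 mm across, 63 mm high, origin at the centre of its underside
- dropper: Bystander: dropper bottle, 33 mm across, 76 mm high, origin at the centre of its underside
- box_of_slides: Bystander: lying carton, 31 x 80 x 30 mm, origin at the centre of its underside
- centrifuge_corner (a point): Near left corner, on the worktop, of the big bench centrifuge (150 mm high, fixed), which fills the worktop beyond and to the right of this point: keep the hand clear of it. A tube mixer, 110 mm high, begins 225 mm to the left of this point and 30 mm farther back

How it is judged:
On the way, in this order (a step that is already met when the one before it is completed fails the run):
1. the dish is home under the bridge (x of dish in the frame of reader between -0.002 and 0.006 m and y of dish in the frame of reader between -0.007 and 0.007 m), for 0.2 s.
2. the button is pressed right down (value of joint start_button above 0.004 m), for 0.05 s.
At the end, for the whole second after the job is handed in: The dish lies flat and at rest under the bridge against the stop: its centre no more than 2 mm short of the reader's origin along x (in solid contact it is 2.5 mm past it) and within 7 mm of its centre line; the button is up again (under 1.5 mm) (all of step 1 and angle between dish's own z axis and vertical below 0.06 rad and height (world z) of dish below 0.004 m and linear speed of dish below 0.01 m/s and value of joint start_button below 0.0015 m); the robot touches nothing.
It fails at once if the dish is lifted (origin more than 8 mm up) (height (world z) of dish above 0.008 m).
It fails at once if the dish is tipped by more than 0.15 rad (angle between dish's own z axis and vertical above 0.15 rad).
It fails at once if the button is pressed (over 3 mm) before the dish is home (value of joint start_button above 0.003 m and x of dish in the frame of reader below -0.004 m).
It fails at once if a bystander is moved more than 15 mm (distance of any of cup, dropper, box_of_slides from where it was at the start of the episode above 0.015 m).
It fails at once if a bystander is tipped (angle between any of cup, dropper, box_of_slides's own z axis and vertical above 0.3 rad).
It also fails if it takes over 54 s, if anything falls off the work surface, if the arm or the gripper's body presses on something with over 40 N, if the wrist force passes 120 N, or if a joint passes its speed limit or range.

### The arm

A 7-joint arm with a two-finger parallel gripper is mounted at the origin on a cart in front of the work surface, level with it; the furniture and walls round the work are solid. World frame = base frame: x ahead of the robot, y to its left, z up, the work surface at z = 0. Lengths are in m, angles in rad, forces in N, time in s.
With the tool pointing down it reaches from about 0.425 to 0.925 m from the base axis. Payload 6.8 kg.
Tool frame: the origin (TCP) lies on the centre line of the jaws, within the pads' length; the fingertips stand 25 mm ahead of it and the grasp point (between the pads) lies 6 mm ahead of it; z points along the fingers, y is the line along which they close (so a half turn about z gives the same grasp; the last joint's range is limited). The gripper opens to 85 mm and grips with 20 to 120 N. Pads are 22 mm wide; open, the fingers measure 114 mm over their backs; the gripper's body (76 mm by 85 mm) begins 54 mm behind the grasp point. The pads swing forward as they close: fully open they stand 13 mm farther back than shut.
Start: joints at [0.999, 0.477, 0.022, 1.555, -0.011, 1.109, -0.083], TCP at [0.302, -0.604, 0.256] pointing down, gripper open.
Joint ranges: [-2.96, 2.96], [-0.34, 2.1], [-1.41, 1.46], [0.24, 2.44], [-1.37, 4.51], [0.17, 1.92], [-2.96, 2.96]. Speed limits (rad/s): [2.39, 2.39, 3.14, 3.14, 3.14, 3.14, 3.14].

### API

Orientations are given as a rotation vector (axis times angle).
In Python, from bench import telemetry, grab_frame, job gives the robot as it stands.
- The arm moves only by the tool apply_moves, never from a script. Its argument "rows" is a list of rows, each a list of 2 entries, a list of its own where there are three numbers: the shift along the tool's x, y, z each as a share of 250 mm, from -1 to 1, then the turn, a rotation vector about the tool's x, y, z each as a share of pi rad, from -1 to 1. A call has 1 to 10 rows; each row is the pose to reach, as a shift and turn from the pose commanded when the call began, along the tool's axes at that moment, turning the shorter way round; what a row does not reach only later rows make up. A row lasts 1/8 s, in which the tool goes at most 62.5 mm and 10.7 degrees, less where a joint would pass 70% of its speed; a pose out of reach is approached as far as the arm can. A call with a number of a shift or a turn outside -1 to 1 is refused whole. A call with a gripper value outside its range is refused whole. "jaw" is the gripper's target within -1 to 1 (fully open at 1, half-way at 0, shut at -1), set as the call begins (left out, the last holds). The fingers move at their own pace and stop on an object; "newtons" is the grip in N (left out, the last holds). Time passes only in rows, so rows that repeat a pose let the fingers close. It gives the time, the measured TCP pose, the force, the opening and the grip force at its end, in the units of the state.
- telemetry.get_obs(): the state, without advancing time (a new reading comes with each control period).
- grab_frame(name): name is "scene" or "top" or "wrist"; returns a dict with "frame" (480x640x3 uint8, red, green, blue), "vertical_fov" (degrees; the focal length in pixels is half the picture's height over the tangent of half this angle, whatever the lens; pixels are square), "cx", "cy" (the principal point, pixels), "k1" (the pictures are not rectified: a ray, as slopes to the right and down, at radius r is drawn at 1 + k1 r^2 times it, then the intrinsics apply), "origin" and "attitude" of the camera in the world. Camera axes: x right, y up, looking along -z (the intrinsics and any distortion apply to the point x, -y, -z); pixel columns grow to the right and rows downward; lengths in m; the calibration is good to about 2 mm. A picture is of the moment at which its call begins. There is no depth.
- job.hand_in(): hands the job in; it is judged then, once.
The state is a dict: "clock": time; "joints": joint angles; "qvel": joint speeds; "tau": joint torques, N m; "tcp_pos": TCP position; "orientation": TCP orientation; "contact_force": force on the tool from outside, world axes, zero at the start; "moment": the same for the moment, N m; "grip_width": finger opening in m; "gripper_force": force on a finger pad.
Only numpy, scipy, OpenCV 4.12 (cv2) and the standard library are available. Lean on these libraries where they do the work, as an engineer would, in place of code of your own. Each camera call takes 0.05 s, during which the arm holds its last target. There are 200 camera calls.

## Working session

There is one attempt and no reset: what is moved stays moved. The work goes in short steps, Python scripts to look and compute and a tool call to move; the robot and the scene stay as the last step left them, time stands still between calls to the robot, and variables do not carry over. Pictures are saved under pics/ and viewed, at most 12 in all, crops included, and the job is handed in when it is done.

Besides the shell and the picture viewer there is one more tool, called after "Emit:" as name(argument=value, ...), one argument or row to a line, values as JSON. apply_moves: Moves the arm, as the interface text tells. Its arguments: {"type":"object","properties":{"rows":{"type":"array"},"jaw":{"type":"number"},"newtons":{"type":"number"}},"required":["rows"]}

```bash
mkdir -p pics
cat > h.py <<'E'
import numpy as np, cv2, json
from scipy.spatial.transform import Rotation as R
from bench import telemetry, grab_frame, job
def shot(name,fn):
    f=grab_frame(name); cv2.imwrite(f'pics/{fn}.png',f['frame'][:,:,::-1])
    np.save(f'pics/{fn}.npy',{k:v for k,v in f.items()},allow_pickle=True); return f
def load(fn): return np.load(f'pics/{fn}.npy',allow_pickle=True).item()
def rot(a):
    a=np.array(a,float)
    return a if a.shape==(3,3) else (R.from_rotvec(a).as_matrix() if a.size==3 else R.from_quat(a).as_matrix())
def ray(f,u,v):
    F=240/np.tan(np.radians(f['vertical_fov'])/2)
    K=np.array([[F,0,f['cx']],[0,F,f['cy']],[0,0,1.]])
    p=cv2.undistortPoints(np.array([[[u,v]]],float),K,np.array([f['k1'],0,0,0,0.]))[0,0]
    return rot(f['attitude'])@np.array([p[0],-p[1],-1])
def onz(f,u,v,z):
    d=ray(f,u,v); o=np.array(f['origin']); return o+d*(z-o[2])/d[2]
def proj(f,P):
    F=240/np.tan(np.radians(f['vertical_fov'])/2)
    c=rot(f['attitude']).T@(np.array(P)-f['origin']); x,y=c[0]/-c[2],-c[1]/-c[2]; s=1+f['k1']*(x*x+y*y)
    return F*x*s+f['cx'],F*y*s+f['cy']
E
python3 - <<'E'
from h import *
for n in('scene','top'):
    f=shot(n,n+'0'); print(n,f['vertical_fov'],f['cx'],f['cy'],f['k1'],f['origin'],np.array(f['attitude']).tolist())
print(telemetry.get_obs())
E
```

```text
scene 50.125383266504954 317.26360241942643 234.55079832369498 -0.09578977605177615 [-0.10732041  0.74891232  0.74512905] [0.3969887729968271, -1.2152343021724779, -2.2546821550464724]
top 54.64799779850744 325.0153340504225 234.90924190367303 -0.04928662226324277 [ 0.39982489 -0.09808882  1.12468486] [0.0937081251095896, -0.0738767284086049, -1.5820441087146737]
{'clock': 0.1, 'joints': array([ 0.99887618,  0.47771091,  0.02234526,  1.55636093, -0.01147501,
        1.1093125 , -0.08308376]), 'qvel': array([ 0.00079679, -0.00216684, -0.00161195, -0.00321031,  0.00111968,
       -0.00018381, -0.00085315]), 'tau': array([ 4.50148407e-03, -5.97759426e+01,  1.61337107e+00, -2.81957996e+01,
        1.28390815e-02,  4.94078704e-03, -2.92664811e-05]), 'tcp_pos': array([ 0.30173366, -0.60324564,  0.25542382]), 'orientation': array([-3.05593597e+00, -7.21759572e-01,  8.18730880e-04]), 'contact_force': array([-0.69912075,  0.31587399, -0.87439163]), 'moment': array([ 0.0030344 , -0.0365707 ,  0.02741405]), 'gripper_force': 0.0, 'grip_width': 0.08555454547538026}
```

View pics/top0.png

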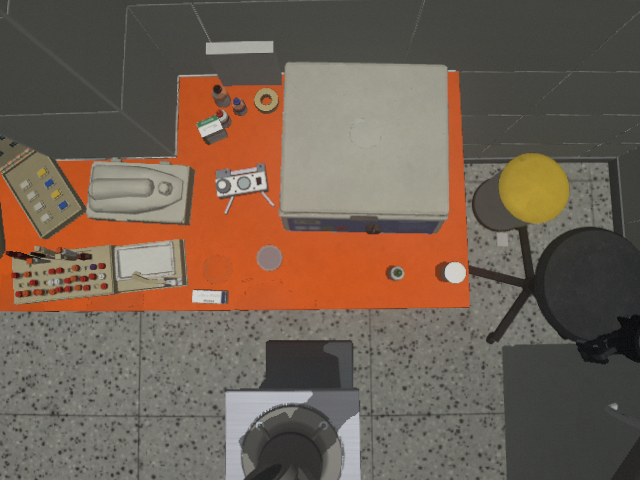

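View pics/scene0.png

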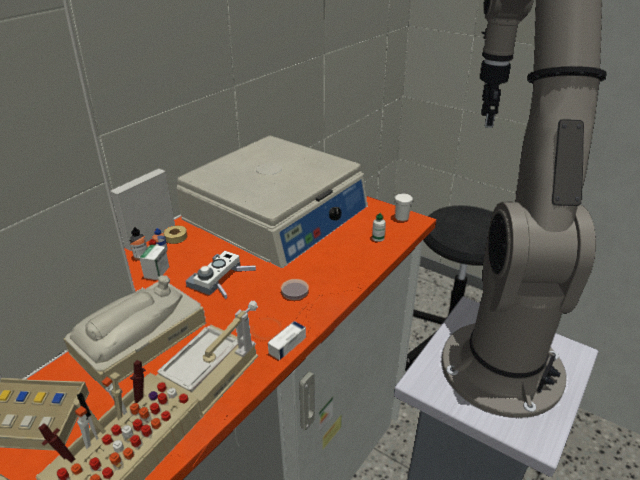

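The top view shows the dish at about (269,258), the reader at (241,182) with its guides pointing down, the carton at (210,297), the dropper at (396,272) and the cup at (454,272). The ring at (217,268) is only a mark on the worktop.

Run:
```python
from h import *
f=load('top0'); im=f['frame'][:,:,::-1]
cv2.imwrite('pics/crop1.png',cv2.resize(im[145:310,185:305],None,fx=4.8,fy=3.6 if 0 else 4.8,interpolation=cv2.INTER_CUBIC)[:600*2][:792])
c=im[150:220,205:285]; cv2.imwrite('pics/crop2.png',cv2.resize(c,None,fx=8,fy=8,interpolation=cv2.INTER_CUBIC))
hsv=cv2.cvtColor(im,cv2.COLOR_BGR2HSV)
m=(hsv[:,:,1]<170).astype(np.uint8)
s=m.copy(); s[:240]=0;s[276:]=0;s[:,:250]=0;s[:,290:]=0
n,l,st,ce=cv2.connectedComponentsWithStats(s)
for i in range(1,n): 
  if st[i][4]>50: print(st[i],ce[i],onz(f,*ce[i],0.010))
for nm,u,v,z in(('corner',282,229,0),('carton',210,297,.03),('dropper',396,272,.07),('cup',454,272,.06),('reader',243,183,.036)): print(nm,onz(f,u,v,z))
```

```text
[256 245  27  26 563] [268.99111901 257.52220249] [0.46619714 0.05075791 0.01      ]
corner [0.53610966 0.02025628 0.        ]
carton [0.37367874 0.1875054  0.03      ]
dropper [ 0.42607749 -0.24508331  0.07      ]
cup [ 0.42443248 -0.37927258  0.06      ]
reader [0.64409779 0.10997271 0.036     ]
```

View pics/crop2.png

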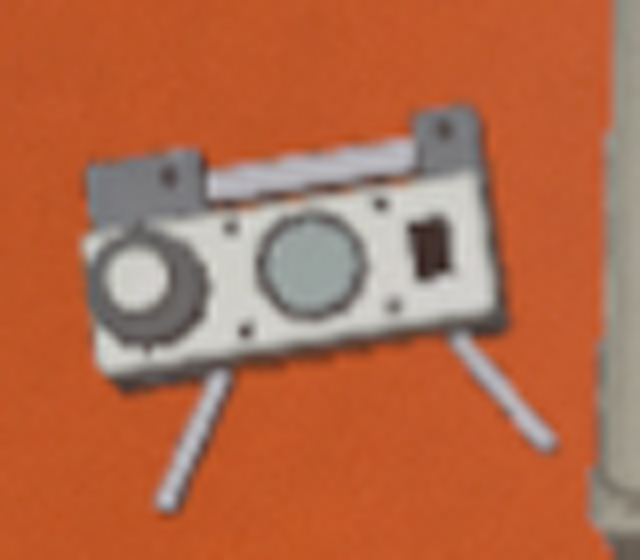

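The crop shows the reader's window at (312,264), bridge corners at about (100,376), (498,320), (84,236) and (478,174), guide tips at (168,505) and (548,443), and the button at (137,279).

Run:
```python
from h import *
f=load('top0'); g=lambda u,v,z: onz(f,205+(u-3.5)/8,150+(v-3.5)/8,z)
w=g(312,264,.037);fl,fr,bl,br=[g(*p,.036) for p in((100,372),(498,318),(84,236),(478,174))]
tl,tr=g(168,500,.012),g(548,441,.012)
print('w',w,'corners mean',(fl+fr+bl+br)/4,'width',np.linalg.norm(fl-fr),np.linalg.norm(bl-br),np.linalg.norm(fl-bl),np.linalg.norm(fr-br),'tips',np.linalg.norm(tl-tr))
for a,b in((fl,fr),(bl,br),(tl,tr)): d=a-b; print(np.degrees(np.arctan2(-d[0],d[1])))
m=(tl+tr)/2-w; print('tipmid',m,np.hypot(*m[:2]),np.degrees(np.arctan2(-m[1],-m[0])))
print('button',g(137,279,.045), tl,tr)
# gripper geometry start
o=telemetry.get_obs(); print(rot(o['orientation']))
```

```text
w [0.64491821 0.10843637 0.037     ] corners mean [0.64196294 0.11531015 0.036     ] width 0.12036386490648246 0.12002809601188427 0.041962936677870113 0.04450103734520175 tips 0.11717995076432426
6.889149958655537
8.098449877201546
8.039578273472607
tipmid [-0.05860736 -0.00976619 -0.025     ] 0.0594154986673905 9.460697755155627
button [0.63947858 0.15923973 0.045     ] [0.57811662 0.15668431 0.012     ] [0.59450507 0.04065604 0.012     ]
[[ 8.94329814e-01  4.47407449e-01 -8.70595789e-04]
 [ 4.47408273e-01 -8.94328703e-01  1.41740324e-03]
 [-1.44442033e-04 -1.65713774e-03 -9.99998617e-01]]
```

Emit:
apply_moves(
  rows=[
    [[0.8,-1.0,0],[0,0,0]],
    [[0.8,-1.0,0],[0,0,0]],
    [[0.8,-1.0,0],[0,0,0]],
    [[0.8,-1.0,0],[0,0,0]],
    [[0.8,-1.0,0],[0,0,0]],
    [[0.8,-1.0,0],[0,0,0]],
    [[0.8,-1.0,0],[0,0,0]],
  ],
  jaw=-0.6,
)

```text
clock: 0.98
tcp_pos: [0.369, -0.2907, 0.2563]
orientation: [3.057, 0.724, -0.0]
contact_force: [-0.4, -0.6, -0.4]
grip_width: 0.0171
gripper_force: 0.0
```

Emit:
apply_moves(
  rows=[
    [[0.79,-1.0,0.2],[0,0,0]],
    [[0.79,-1.0,0.2],[0,0,0]],
    [[0.79,-1.0,0.2],[0,0,0]],
    [[0.79,-1.0,0.2],[0,0,0]],
    [[0.79,-1.0,0.2],[0,0,0.02]],
    [[0.79,-1.0,0.2],[0,0,0.02]],
    [[0.79,-1.0,0.2],[0,0,0.02]],
    [[0.79,-1.0,0.2],[0,0,0.02]],
  ],
)

```text
clock: 1.98
tcp_pos: [0.4339, 0.0189, 0.2062]
orientation: [3.079, 0.62, -0.001]
contact_force: [0.1, 0.3, -0.1]
grip_width: 0.017
gripper_force: 0.0
```

Run:
```python
from h import *
o=telemetry.get_obs(); print(o['clock'],o['tcp_pos'],o['grip_width'],rot(o['orientation']).round(3).tolist())
shot('wrist','w1')
```

```text
1.975 [0.43391989 0.01891257 0.20620073] 0.017005751229467507 [[0.922, 0.387, -0.0], [0.387, -0.922, -0.001], [-0.001, 0.0, -1.0]]
```

View pics/w1.png

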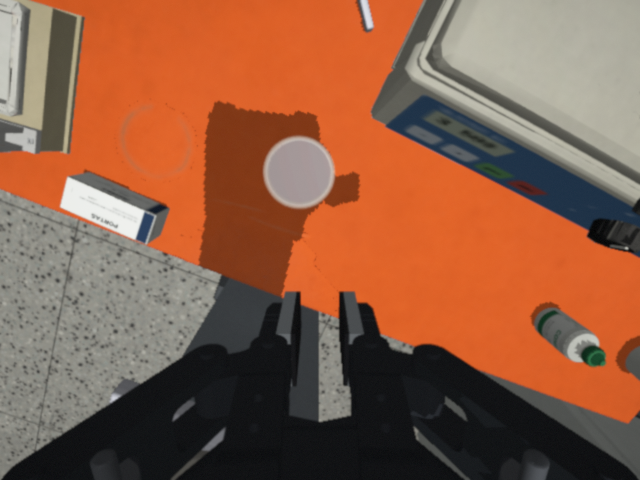

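The wrist view shows the dish centred at about (299,172), about 72 px across. The centrifuge corner is at (375,115) and a guide tip is at (368,28).

Run:
```python
from h import *
f=load('w1')
for p in((299,172),(263,172),(335,172)): print('dish',onz(f,*p,.012))
print('tip R',onz(f,369,27,.012),'corner',onz(f,374,116,0))
o=telemetry.get_obs(); Rt=rot(o['orientation'])
D=onz(f,299,172,.012)[:2]; 
for D in (D,np.array([.466,.051]),(D+[.466,.051])/2):
  yaw=np.radians(8); Pm=np.array([.645,.108])-.075*np.array([np.cos(yaw),np.sin(yaw)])
  d=Pm-D; h=np.arctan2(d[1],d[0]); T=D-.046*np.array([np.cos(h),np.sin(h)])
  print(D,np.degrees(h),np.hypot(*d),'T',T,np.hypot(*T),'tool shift/250',Rt.T@(np.r_[T,.03]-o['tcp_pos'])/.25)
```

```text
dish [0.46593649 0.05256702 0.012     ]
dish [0.45381419 0.08168131 0.012     ]
dish [0.47808637 0.02351121 0.012     ]
tip R [0.59257109 0.04384316 0.012     ] corner [0.53452135 0.0104036  0.        ]
[0.46593649 0.05256702] 23.237166069923965 0.11404476592156784 T [0.42366802 0.03441827] 0.425063772943334 tool shift/250 [-0.01346766 -0.07290142  0.70511285]
[0.466 0.051] 23.96952280159622 0.11461401459280739 T [0.42396696 0.03231247] 0.42519652057201035 tool shift/250 [-0.01562372 -0.06467152  0.70511811]
[0.46596824 0.05178351] 23.604256053436693 0.11432705538118637 T [0.42381693 0.03336432] 0.42512817364120253 tool shift/250 [-0.0145494  -0.06878349  0.70511548]
```

Emit:
apply_moves(
  rows=[
    [[-0.015,-0.068,0],[0,0,0]],
    [[-0.015,-0.068,0.2],[0,0,0]],
    [[-0.015,-0.068,0.4],[0,0,0]],
    [[-0.015,-0.068,0.55],[0,0,0]],
    [[-0.015,-0.068,0.64],[0,0,0]],
    [[-0.015,-0.068,0.68],[0,0,0]],
    [[-0.015,-0.068,0.7],[0,0,0]],
    [[-0.015,-0.068,0.705],[0,0,0]],
    [[-0.015,-0.068,0.705],[0,0,0]],
  ],
)

```text
clock: 3.15
tcp_pos: [0.4242, 0.0355, 0.0307]
orientation: [3.079, 0.625, 0.002]
contact_force: [0.4, -0.3, -0.2]
grip_width: 0.0168
gripper_force: 0.0
```

Run:
```python
from h import *
o=telemetry.get_obs(); print(o['clock'],o['tcp_pos'],o['contact_force'],rot(o['orientation']).round(3).tolist())
shot('wrist','w2')
```

```text
3.15 [0.42420751 0.03551764 0.03066506] [ 0.40128206 -0.30698538 -0.22963468] [[0.921, 0.39, 0.001], [0.39, -0.921, 0.0], [0.001, 0.0, -1.0]]
```

View pics/w2.png

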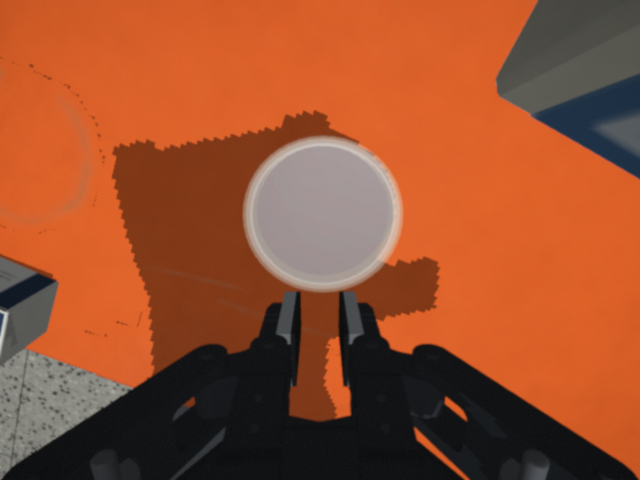

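The dish at (322,213) is centred ahead of the two fingertips at (290,293) and (348,293), with a small gap. Pushing now.

Emit:
apply_moves(
  rows=[
    [[0.01,0,0],[0,0,0]],
    [[0.025,0,0],[0,0,0]],
    [[0.045,0,0],[0,0,0]],
    [[0.065,0,0],[0,0,0]],
    [[0.09,0,0],[0,0,0]],
    [[0.115,0,0],[0,0,0]],
    [[0.14,0,0],[0,0,0]],
    [[0.165,0,0],[0,0,0]],
    [[0.19,0,0],[0,0,0]],
    [[0.21,0,0],[0,0,0]],
  ],
)

```text
clock: 4.45
tcp_pos: [0.4725, 0.0562, 0.0301]
orientation: [-3.079, -0.626, -0.0]
contact_force: [-0.1, 0.3, 0.4]
grip_width: 0.0169
gripper_force: 0.2
```

Emit:
apply_moves(
  rows=[
    [[0.02,0,0],[0,0,0]],
    [[0.045,0,0],[0,0,0]],
    [[0.07,0,0],[0,0,0]],
    [[0.095,0,0],[0,0,0]],
    [[0.12,0,0],[0,0,0]],
    [[0.145,0,0],[0,0,0]],
    [[0.17,0,0],[0,0,0]],
    [[0.19,0,0],[0,0,0]],
    [[0.205,0,0],[0,0,0]],
    [[0.21,0,0],[0,0,0]],
  ],
)

```text
clock: 5.7
tcp_pos: [0.5206, 0.0766, 0.0301]
orientation: [-3.079, -0.626, -0.0]
contact_force: [-0.2, 0.1, 0.5]
grip_width: 0.017
gripper_force: 0.2
```

Run:
```python
from h import *
o=telemetry.get_obs(); print(o['clock'],o['tcp_pos'],o['contact_force'],rot(o['orientation']).round(3).tolist())
shot('wrist','w3');shot('top','top3')
```

```text
5.7 [0.52060949 0.07656678 0.03005132] [-0.16849194  0.14455048  0.49053293] [[0.921, 0.39, 0.0], [0.39, -0.921, 0.0], [0.0, 0.0, -1.0]]
```

View pics/w3.png

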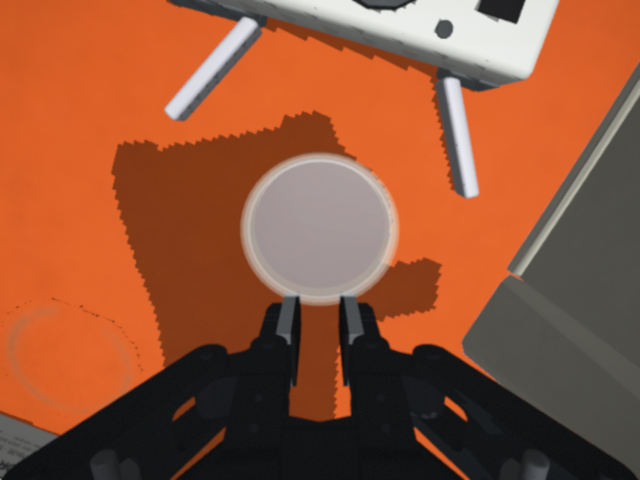

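The dish at (320,228) is cradled by the fingertips. The guide tips are at (176,113) and (470,193), their roots at about (256,22) and (450,75).

Run:
```python
from h import *
f=load('w3'); g=lambda u,v,z=.012: onz(f,u,v,z)[:2]
tl,tr,rl,rr=g(174,112),g(470,194),g(254,22),g(449,76)
D=g(320,228); print('tips',tl,tr,np.linalg.norm(tl-tr),'roots',rl,rr,np.linalg.norm(rl-rr),'dish',D)
for a,b in((tl,tr),(rl,rr)): d=a-b; yaw=np.arctan2(-d[0],d[1]); print(np.degrees(yaw))
m=(rl+rr)/2-(tl+tr)/2; print(m,np.hypot(*m),np.degrees(np.arctan2(m[1],m[0])))
d=tl-tr; yaw=np.arctan2(-d[0],d[1]); yaw=np.radians(8)
X=np.array([np.cos(yaw),np.sin(yaw)]);Y=np.array([-X[1],X[0]])
O1=(tl+tr)/2+.061*X; O2=np.array([.645,.108]); print('O',O1)
for O in(O1,O2): print('dish in reader',(D-O)@X,(D-O)@Y)
T=np.array([.5206,.0766]); print('tcp-dish',np.hypot(*(D-T)))
```

```text
tips [0.57734482 0.15904116] [0.59305628 0.04431284] 0.1157991251346093 roots [0.61606753 0.14198926] [0.62706146 0.07240602] 0.07044638549019641 dish [0.55760788 0.09278155]
7.797863813344449
8.978333754191858
[0.03636395 0.00552064] 0.036780619160187315 8.632512815792497
O [0.6456069  0.11016656]
dish in reader -0.08956215078454191 -0.00496871872631607
dish in reader -0.088659628806833 -0.0029077087269626023
tcp-dish 0.04039090883166653
```

Emit:
apply_moves(
  rows=[
    [[-0.02,0,0],[0,0,0]],
    [[-0.024,-0.02,0],[0,0,0.02]],
    [[-0.02,-0.04,0],[0,0,0.05]],
    [[-0.01,-0.052,0],[0,0,0.08]],
    [[-0.006,-0.052,0],[0,0,0.08]],
    [[-0.006,-0.052,0],[0,0,0.08]],
  ],
)

```text
clock: 6.55
tcp_pos: [0.5138, 0.0876, 0.0301]
orientation: [3.132, 0.237, -0.0]
contact_force: [0.2, -0.0, -0.1]
grip_width: 0.0172
gripper_force: 0.0
```

Emit:
apply_moves(
  rows=[
    [[0.01,0,0],[0,0,0]],
    [[0.025,0,0],[0,0,0]],
    [[0.04,0,0],[0,0,0]],
    [[0.06,0,0],[0,0,0]],
    [[0.08,0,0],[0,0,0]],
    [[0.1,0,0],[0,0,0]],
    [[0.12,0,0],[0,0,0]],
    [[0.14,0,0],[0,0,0]],
    [[0.155,0,0],[0,0,0]],
    [[0.16,0,0],[0,0,0]],
  ],
)

```text
clock: 7.8
tcp_pos: [0.5538, 0.0939, 0.03]
orientation: [-3.133, -0.235, -0.0]
contact_force: [-0.8, 0.4, 0.6]
grip_width: 0.0167
gripper_force: 0.1
```

Run:
```python
from h import *
o=telemetry.get_obs(); Rt=rot(o['orientation']); print(o['clock'],o['tcp_pos'],o['contact_force'],np.degrees(np.arctan2(Rt[1,0],Rt[0,0])))
X=np.array([.9895,.1444]);Y=np.array([-.1444,.9895]); d=o['tcp_pos'][:2]-[.6455,.1095]; print('tcp reader',d@X,d@Y)
shot('wrist','w4')
```

```text
7.8 [0.55376725 0.09385032 0.03004756] [-0.819273    0.39233105  0.57373859] 8.569571170331434
tcp reader -0.09302936808968133 -0.002239151330550933
```

View pics/w4.png

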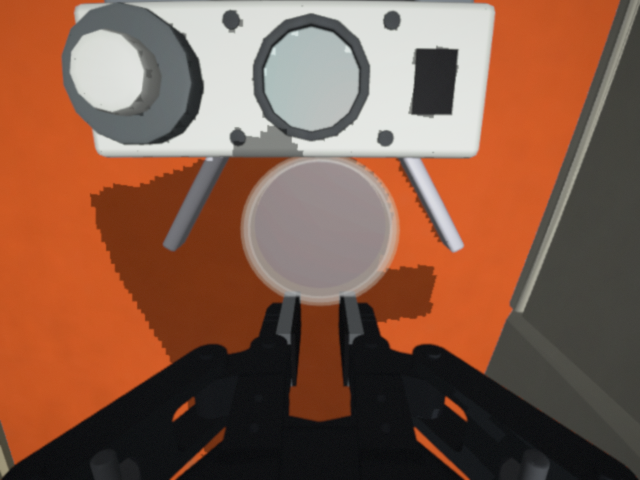

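The dish at (320,228) is now between the guides and just short of the bridge. The window is at (312,77) and the button cap at about (112,72), and the yaw looks aligned.

Run:
```python
from h import *
f=load('w4'); W=onz(f,311.5,77,.037);B=onz(f,107,70,.052);D=onz(f,320,228,.012)
X=np.array([.9895,.1444]);Y=np.array([-.1444,.9895])
tl,tr=onz(f,170,245,.012),onz(f,457,248,.012);print('tips mid',(tl+tr)/2,np.degrees(np.arctan2(-(tl-tr)[0],(tl-tr)[1])),np.hypot(*(tl-tr)[:2]))
fl,fr=onz(f,98,155,.036),onz(f,478,156,.036);print('front yaw',np.degrees(np.arctan2(-(fl-fr)[0],(fl-fr)[1])), 'front x',(fl[:2]-W[:2])@X)
print('W',W,'D',D,'D rel W',(D-W)[:2]@X,(D-W)[:2]@Y)
# button via two rays: top3 not usable if hidden; try heights
for z in(.042,.046,.05,.054): B=onz(f,107,70,z); print(z,B,(B-W)[:2]@X,(B-W)[:2]@Y)
```

```text
tips mid [0.58537277 0.10178276 0.012     ] 7.888079549386038 0.11711427151261365
front yaw 8.257024098712392 front x -0.021942729090431247
W [0.64462921 0.11050727 0.037     ] D [0.59346392 0.10033976 0.012     ] D rel W -0.05209624246423791 -0.0026724906558114334
0.042 [0.63798706 0.1668929  0.042     ] 0.001569677235088279 0.05675270012463777
0.046 [0.63769922 0.16458181 0.046     ] 0.0009511359650538741 0.05450744515641411
0.05 [0.63741137 0.16227073 0.05      ] 0.0003325946950193631 0.052262190188190505
0.054 [0.63712353 0.15995964 0.054     ] -0.0002859465750150418 0.05001693521996685
```

Emit:
apply_moves(
  rows=[
    [[0.012,0,0],[0,0,0]],
    [[0.03,-0.003,0],[0,0,0]],
    [[0.05,-0.006,0],[0,0,0]],
    [[0.07,-0.008,0],[0,0,0]],
    [[0.09,-0.008,0],[0,0,0]],
    [[0.11,-0.008,0],[0,0,0]],
    [[0.13,-0.008,0],[0,0,0]],
    [[0.15,-0.008,0],[0,0,0]],
    [[0.165,-0.008,0],[0,0,0]],
    [[0.175,-0.008,0],[0,0,0]],
  ],
)

```text
clock: 9.1
tcp_pos: [0.5967, 0.1023, 0.03]
orientation: [3.133, 0.235, 0.0]
contact_force: [0.2, 0.2, -0.6]
grip_width: 0.0171
gripper_force: 0.2
```

Emit:
apply_moves(
  rows=[
    [[0.006,0,0],[0,0,0]],
    [[0.012,0,0],[0,0,0]],
    [[0.018,0,0],[0,0,0]],
    [[0.022,0,0],[0,0,0]],
    [[0.026,0,0],[0,0,0]],
    [[0.03,0,0],[0,0,0]],
    [[0.034,0,0],[0,0,0]],
    [[0.034,0,0],[0,0,0]],
  ],
)

```text
clock: 10.1
tcp_pos: [0.605, 0.1036, 0.0301]
orientation: [-3.133, -0.235, -0.0]
contact_force: [-1.2, 0.1, -0.3]
grip_width: 0.0172
gripper_force: 0.0
```

Run:
```python
from h import *
o=telemetry.get_obs(); print(o['clock'],o['tcp_pos'],o['contact_force'])
X=np.array([.9895,.1444]);Y=np.array([-.1444,.9895]); d=o['tcp_pos'][:2]-[.6447,.110]; print('tcp reader',d@X,d@Y)
shot('wrist','w5')
```

```text
10.1 [0.60500459 0.10359935 0.03006735] [-1.24035352  0.10353828 -0.31356601]
tcp reader -0.04020285988965466 -0.0006014268442830551
```

View pics/w5.png

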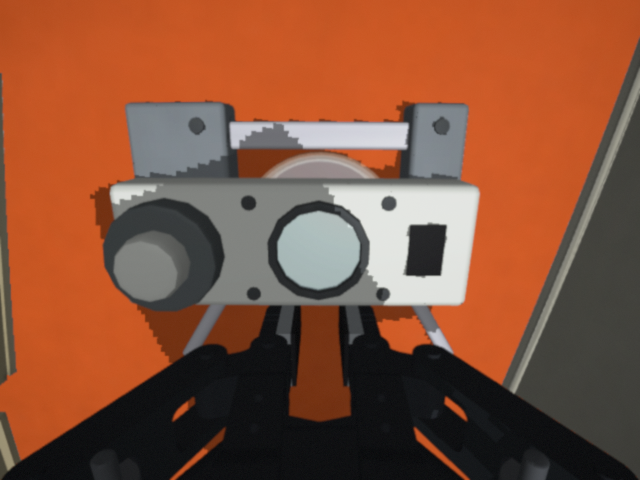

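The dish is under the bridge. Its far rim is at (320,153) and the stop's front edge is at about row 149, so it's nearly home.

Run:
```python
from h import *
f=load('w5'); X=np.array([.9895,.1444]);Y=np.array([-.1444,.9895]); W=onz(f,319,250,.037)
for n,u,v,z in(('rim14',320,153,.014),('rim12',320,153,.012),('stop',320,149.5,.012),('front',300,304,.036)):
  d=(onz(f,u,v,z)-W)[:2]; print(n,d@X,d@Y)
print(W)
```

```text
rim14 0.02992968289240437 -0.0002276968442976287
rim12 0.02980834382796549 -0.00022941423980713687
stop 0.03108467307178262 -0.00022439442241879213
front -0.020501631202993285 0.00663708863632004
[0.64398877 0.11032252 0.037     ]
```

Emit:
apply_moves(
  rows=[
    [[0.003,0,0],[0,0,0]],
    [[0.006,0,0],[0,0,0]],
    [[0.009,0,0],[0,0,0]],
    [[0.012,0,0],[0,0,0]],
    [[0.012,0,0],[0,0,0]],
  ],
)

```text
clock: 10.78
tcp_pos: [0.6079, 0.104, 0.0301]
orientation: [-3.133, -0.235, -0.0]
contact_force: [-1.0, -0.2, -0.1]
grip_width: 0.0169
gripper_force: 0.0
```

Run:
```python
from h import *
o=telemetry.get_obs(); print(o['clock'],o['tcp_pos'],o['contact_force'])
f=shot('wrist','w6'); cv2.imwrite('pics/w6c.png',cv2.resize(f['frame'][100:320,210:430,::-1],None,fx=2.7,fy=2.7))
```

```text
10.775 [0.60792051 0.10404007 0.03005507] [-1.00983506 -0.2240946  -0.13007424]
```

View pics/w6c.png

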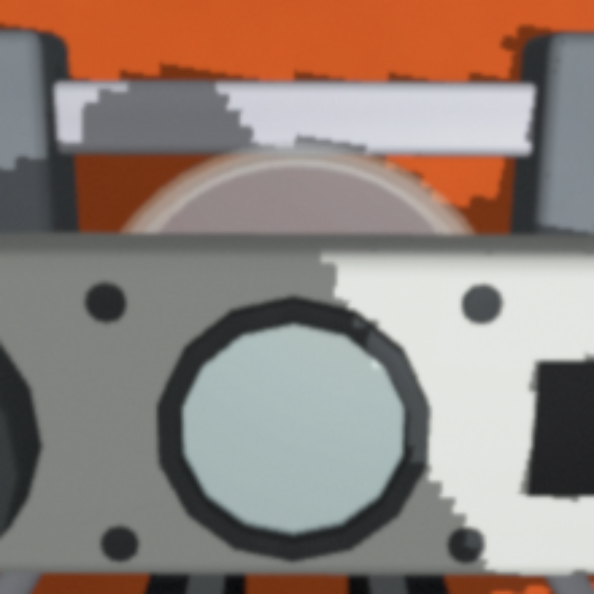

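The rim now overlaps the stop's front edge by about 0.7 mm, and solid contact is at 2.5 mm overlap. About 2 mm more, creeping.

Emit:
apply_moves(
  rows=[
    [[0.002,0,0],[0,0,0]],
    [[0.004,0,0],[0,0,0]],
    [[0.006,0,0],[0,0,0]],
    [[0.008,0,0],[0,0,0]],
    [[0.008,0,0],[0,0,0]],
  ],
)

```text
clock: 11.45
tcp_pos: [0.609, 0.1042, 0.0299]
orientation: [3.132, 0.235, -0.002]
contact_force: [-4.4, -1.1, 1.5]
grip_width: 0.0169
gripper_force: 2.1
```

Run:
```python
from h import *
o=telemetry.get_obs(); print(o['clock'],o['tcp_pos'],o['contact_force'])
shot('wrist','w7')
a=load('w6')['frame'];b=load('w7')['frame']
for n,i in(('w6',a),('w7',b)): print(n,i[140:172,300:330].mean(1).round().astype(int).tolist())
```

```text
11.45 [0.60904112 0.10415495 0.02988573] [-4.43769291 -1.11448581  1.48411461]
w6 [[206, 206, 215], [206, 206, 216], [206, 207, 216], [206, 207, 216], [206, 207, 217], [206, 207, 216], [203, 205, 213], [199, 200, 208], [197, 198, 206], [194, 195, 203], [186, 187, 195], [173, 175, 182], [163, 165, 170], [156, 158, 162], [151, 152, 155], [152, 153, 155], [157, 156, 156], [160, 154, 151], [164, 155, 148], [172, 163, 157], [178, 171, 166], [174, 168, 165], [164, 157, 156], [156, 146, 146], [152, 141, 141], [150, 139, 139], [150, 138, 139], [149, 138, 138], [150, 138, 138], [150, 138, 138], [150, 138, 138], [149, 137, 138]]
w7 [[207, 208, 217], [207, 208, 216], [206, 207, 216], [205, 206, 214], [200, 201, 210], [194, 195, 204], [193, 194, 203], [194, 195, 204], [195, 196, 204], [194, 195, 203], [189, 190, 198], [181, 182, 189], [170, 171, 178], [155, 156, 162], [150, 152, 156], [156, 157, 160], [161, 163, 165], [163, 165, 167], [164, 166, 167], [164, 164, 164], [171, 167, 164], [177, 172, 168], [175, 168, 166], [165, 157, 156], [157, 147, 147], [152, 141, 142], [151, 139, 139], [150, 138, 139], [150, 138, 139], [150, 138, 139], [150, 138, 138], [150, 138, 138]]
```

The force rose to 4.4 N with the fingers held back, so the dish is against the stop. Backing off, rising, shutting the jaws and moving over the button.

Emit:
apply_moves(
  rows=[
    [[-0.03,0,0],[0,0,0]],
    [[-0.12,0,0],[0,0,0]],
    [[-0.2,0,0],[0,0,0]],
    [[-0.2,0,-0.2],[0,0,0]],
    [[-0.2,0,-0.36],[0,0,0]],
    [[-0.05,-0.1,-0.36],[0,0,0]],
    [[0.147,-0.198,-0.36],[0,0,0]],
    [[0.147,-0.198,-0.36],[0,0,0]],
    [[0.147,-0.198,-0.36],[0,0,0]],
  ],
)

```text
clock: 12.62
tcp_pos: [0.6385, 0.1584, 0.1197]
orientation: [3.132, 0.235, -0.0]
contact_force: [-0.3, -0.8, 0.7]
grip_width: 0.017
gripper_force: 0.0
```

Emit:
apply_moves(
  rows=[
    [[0,0,0],[0,0,0]],
    [[0,0,0],[0,0,0]],
    [[0,0,0],[0,0,0]],
  ],
  jaw=-1,
)

```text
clock: 13.0
tcp_pos: [0.6386, 0.1583, 0.1202]
orientation: [3.133, 0.234, 0.0]
contact_force: [-0.3, -0.0, -1.1]
grip_width: -0.0003
gripper_force: 0.0
```

Run:
```python
from h import *
o=telemetry.get_obs(); print(o['clock'],o['tcp_pos'],o['contact_force'],o['grip_width'])
a=shot('wrist','w8')['frame']; b=shot('top','top8')['frame']
c=np.zeros((480,800,3),np.uint8); c[:,:480]=a[:,80:560]; c[:320,480:]=cv2.resize(b[150:230,205:285],(320,320)); cv2.imwrite('pics/m8.png',c[:,:,::-1])
```

```text
13.0 [0.63863415 0.15826815 0.12023689] [-0.28914545 -0.01698783 -1.09982519] -0.00031051255423694186
```

View pics/m8.png

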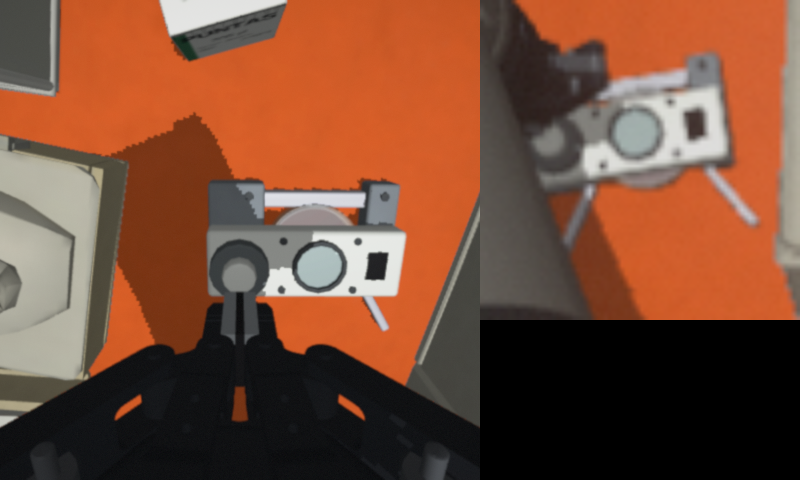

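The dish is still home. In wrist pixels the button cap is at about (319,274), next to the closed fingertips.

Run:
```python
from h import *
f=load('w8')
for z in(.045,.05,.055): print(onz(f,319.5,275,z))
print('win',onz(f,400,266,.037), 'tip px', proj(f,[.6386,.1583,.095]))
```

```text
[0.63415563 0.15838698 0.045     ]
[0.63626038 0.15869814 0.05      ]
[0.63836514 0.1590093  0.055     ]
win [0.64393172 0.10999336 0.037     ] tip px (np.float64(321.0771251783322), np.float64(309.4004079178547))
```

Emit:
apply_moves(
  rows=[
    [[-0.004,0,0.06],[0,0,0]],
    [[-0.004,0,0.1],[0,0,0]],
    [[-0.004,0,0.12],[0,0,0]],
    [[-0.004,0,0.132],[0,0,0]],
    [[-0.004,0,0.144],[0,0,0]],
    [[-0.004,0,0.152],[0,0,0]],
    [[-0.004,0,0.16],[0,0,0]],
    [[-0.004,0,0.16],[0,0,0]],
  ],
)

```text
clock: 14.1
tcp_pos: [0.638, 0.1586, 0.0803]
orientation: [-3.133, -0.235, -0.001]
contact_force: [-0.6, -0.9, 2.2]
grip_width: 0.0004
gripper_force: 1.0
```

Emit:
apply_moves(
  rows=[
    [[0,0,0.004],[0,0,0]],
    [[0,0,0.008],[0,0,0]],
    [[0,0,0.012],[0,0,0]],
    [[0,0,0.012],[0,0,0]],
  ],
)

```text
clock: 14.6
tcp_pos: [0.6379, 0.1586, 0.0772]
orientation: [-3.133, -0.235, -0.001]
contact_force: [-0.4, -0.4, 4.4]
grip_width: -0.0001
gripper_force: 1.9
```

Emit:
apply_moves(
  rows=[
    [[0,0,0.004],[0,0,0]],
    [[0,0,0.008],[0,0,0]],
    [[0,0,0.012],[0,0,0]],
    [[0,0,0.012],[0,0,0]],
  ],
)

```text
clock: 15.1
tcp_pos: [0.6381, 0.1587, 0.0768]
orientation: [3.132, 0.234, 0.001]
contact_force: [-8.3, -2.0, 23.0]
grip_width: 0.0
gripper_force: 11.4
```

The force jumped to 23 N with no further travel, so the button is at its hard end. Releasing and rising clear.

Emit:
apply_moves(
  rows=[
    [[0,0,-0.01],[0,0,0]],
    [[0,0,-0.04],[0,0,0]],
    [[0,0,-0.15],[0,0,0]],
    [[0,0,-0.3],[0,0,0]],
    [[-0.3,0,-0.5],[0,0,0]],
    [[-0.3,0,-0.5],[0,0,0]],
    [[-0.3,0,-0.5],[0,0,0]],
    [[-0.3,0,-0.5],[0,0,0]],
  ],
)

```text
clock: 16.1
tcp_pos: [0.5642, 0.1472, 0.1985]
orientation: [3.133, 0.234, -0.0]
contact_force: [0.5, 0.7, -0.9]
grip_width: 0.0001
gripper_force: 0.0
```

Run:
```python
from h import *
o=telemetry.get_obs(); print(o['clock'],o['tcp_pos'],o['contact_force'])
a=shot('wrist','w9')['frame']; cv2.imwrite('pics/w9c.png',a[:,:,::-1])
```

```text
16.1 [0.56415947 0.14722064 0.19850697] [ 0.53155826  0.66600073 -0.90648449]
```

View pics/w9c.png

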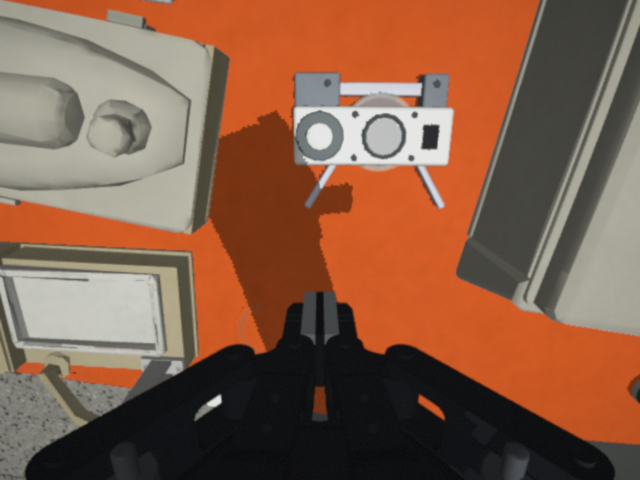

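The dish is still under the bridge, with its far rim at (385,93) against the stop. The button at (318,135) is clear and the hand touches nothing.

```bash
python3 -c "
from bench import job; print(job.hand_in())"
```

```text
the job is handed in; nothing more can be done
None
```

I pushed the dish home against the reader's stop, pressed the button to its hard end and released it, and handed the job in at about 16 s; the hand-in returned no verdict.

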